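Empty the spring-open blow mould, close it and bolt it

ROBOT

A 7-joint arm with a two-finger parallel gripper is mounted at the origin on the work surface. World frame = base frame: x ahead of the robot, y to its left, z up, the work surface at z = 0. Lengths are in mm, angles in rad, forces in N, time in s.
With the tool pointing down it reaches from about 350 to 775 mm from the base axis. Payload 3.1 kg.
Tool frame: the origin (TCP) lies midway between the tips of the shut fingers; the grasp point (between the pads) lies 19 mm behind it; z points along the fingers, x is the direction in which the jaws open and shut, and the axes are right-handed (so a half turn about z gives the same grasp; the last joint's range is limited). The gripper opens to 85 mm and grips with 20 to 120 N. Pads are 22 mm wide; open, the fingers measure 114 mm over their backs; the gripper's body (76 mm by 85 mm) begins 54 mm behind the grasp point. The pads swing forward as they close: fully open they stand 13 mm farther back than shut.
Start: joints at [-1.23, 0.311, 0.014, 1.512, -0.004, 1.319, -0.027], TCP at [205.41, 510.22, 231.304] pointing down, gripper open.
Joint ranges: [-2.7, 2.7], [-0.3, 1.91], [-1.27, 1.3], [0.12, 2.57], [-1.44, 4.58], [0.2, 2.03], [-3.05, 3.05]. Speed limits (rad/s): [2.79, 2.79, 3.14, 3.14, 3.14, 3.14, 3.14].

INTERFACE

Orientations are given as a unit quaternion [x, y, z, w].
In Python, from workcell import telemetry, vision, job, finder gives the robot as it stands. The module is installed in compiled form; this text tells all that it offers.
- The arm moves only by the shell command python3 -m inch 'ROWS' [FORCE]. ROWS is JSON, a list that holds one entry, the list of rows, each a list of 7 numbers: the shift along the tool's x, y, z as a fraction of full scale, then the turn, a rotation vector about the tool's x, y, z as a fraction of full scale, then the gripper command: -1 is fully open, 1 is shut, values between are in proportion. In form: [[[x, y, z, ax, ay, az, hand], ...]]. A call has 1 to 10 rows; each row is the pose to reach, as a shift and turn from the pose commanded when the call began, along the tool's axes at that moment, turning the shorter way round; what a row does not reach only later rows make up. Full scale, the value 1, is 0.12 m for a shift and pi rad for a turn. A row lasts 1/12 s, in which the tool goes at most 41.7 mm and 7.16 degrees, less where a joint would pass 70% of its speed; a pose out of reach is approached as far as the arm can. A call with a number of a shift or a turn outside -1 to 1 is refused whole. A call with a gripper value outside its range is refused whole. The fingers move at their own pace and stop on an object; FORCE is the grip in N (left out, the last holds). Time passes only in rows, so rows that repeat a pose let the fingers close. It gives the time, the measured TCP pose, the force and the opening at its end, in the units of the state.
- telemetry.read_state(): the state, without advancing time (a new reading comes with each control period).
- vision.capture(name): name is "scene" or "top" or "wrist"; returns a dict with "frame" (400x640x3 uint8, red, green, blue), "camera_matrix" (3x3 intrinsics, pixels), "D" ([k1, k2, p1, p2, k3] as OpenCV has them; the pictures are not rectified), "origin" and "rotation" of the camera in the world; the wrist camera has in their place "T_tool_cam" (4x4, takes a point from camera to tool coordinates, whose origin is the TCP and whose axes are the tool frame's). Camera axes: x right, y down, z forward; pixel columns grow to the right and rows downward; lengths in mm; the calibration is good to about 2 mm. A picture is of the moment at which its call begins: read the wrist's pose just before it. There is no depth.
- job.job_done(): hands the job in, once; it reports no verdict.
Trained networks look in the newest picture that a camera, given by its name, has taken for a name from the list of things; names that differ only in an ending like _2 or _b are one class to them, and where a whole thing is asked for, a point or a joint stands for the part that bears it (a point fixed in the world has none). Each returns a list of dicts, best first, with "p" (0 to 1); they miss things now and then, are a little off and sometimes report something else, mostly with a low value. They report only what shows in the picture. A call takes as long as a camera call. They do not tell look-alikes from the thing itself.
- finder.boxes_of(query, camera): "centre" ([column, row] in pixels, amid what is visible of it).
The state is a dict: "clock": time; "qpos": joint angles; "joint_velocities": joint speeds; "joint_torque": joint torques, N m; "eef_pos": TCP position; "tool_rot": TCP orientation; "contact_force": force on the tool from outside, world axes, zero at the start; "wrist_torque": the same for the moment, N m; "opening": finger opening in mm.
Only numpy, scipy, OpenCV 4.12 (cv2) and the standard library are available. Lean on these libraries where they do the work, as an engineer would, in place of code of your own. Each camera call takes 0.05 s, during which the arm holds its last target.

TASK

Take the glass bottle blank out of the open blow mould and stand it gently upright on the clear floor of the aluminium pan, without dropping it. Then ease the mould's sprung half fully shut (do not slam it), hold it there against its spring and slide its bolt all the way out behind the keeper post, so that the mould stays shut when you let go. Leave the other things on the table where they are.

Things in the scene. Friction and masses are not known exactly. Their poses are not given: they have to be found in the camera images.
- blank_mid (a point): Loose green glass bottle blank, 0.2 to 0.4 kg, standing upright in the cavity of the mould's fixed half; point on its axis half-way up (62.5 mm above its foot), z along its axis. 125 mm high: body 60 mm in diameter up to 62 mm, shoulder to 80 mm, straight neck 30 mm in diameter from 80 to 119 mm, lip 36 mm at the top. Grip the neck, which stands above the mould's rim.
- blank: The same bottle blank; its origin is the centre of its foot.
- mould_axis (a point): Axis of the closed mould, on top of its fixed steel base plate (12 mm thick, reaching 150 mm to -x, 110 mm to +x, 80 mm to either y). Axes: parting plane = x-z plane, hinge to +x, fixed half on the -y side, sprung half closing from +y. The halves are half-round steel shells, outer radius 50 mm, flanges to 56 mm, cavity radius 36 mm, rim 73 mm above this point.
- hinge_pin (a point): Point on the vertical hinge axis of the sprung half, on top of the base plate, 75 mm to +x of mould_axis, same axes. The pin and its coil spring stand up to 90 mm above this point.
- gate (a joint): Angle of the sprung mould half, rad: 0 = fully shut (hard stop), growing as it opens to the fixture's +y side (clockwise from above); at rest 1.05 to 1.25. Torsion spring about 1.1 N m per rad: 1.3 N m at 0, about 8 N at the handle; it springs open if let go unbolted. Bolted and let go, it rests on the keeper at about 0.02.
- bolt (a joint): How far the bolt is slid out, m: 0 = drawn in towards the hinge (starts at 0 to 0.004), 0.03 = fully out (stop). It slides along the level line from hinge through handle, about 2.5 N friction, and stays where left. Keep it drawn in (under 0.008) while swinging the half shut, or its nose meets the keeper; slide it out once the half is fully shut.
- handle (a point): Grip point on the bolt's handle, an upright round steel rod 16 mm in diameter at the free end of the sprung half; it both swings the half and slides the bolt. Point 120 mm above the table, 35 mm above the mould's rim; rod top 25 mm higher, bare to 55 mm lower. 155 mm from the hinge axis with the bolt drawn in, 185 mm with it out. Its x axis points level to the hinge axis at any angle.
- keeper_mid (a point): Keeper: fixed upright steel post 16 mm in diameter, top 70 mm above the base plate; point on its axis 35 mm above the plate, 188 mm to -x of the hinge axis and 18 mm to +y of the parting plane. With the half fully shut the bolt, a round-nosed 12 mm rod 31 mm above the plate, slides out past its -y side with 4 mm to spare; nose 170 mm from the hinge axis drawn in, 200 mm out.
- pan_in (a point): Centre of the inner floor of a low fixed aluminium pan: 240 mm along its x, 165 mm along its y, walls 3 mm thick, 25 mm high, floor 3 mm above the table. A jar stands near its +x end; the rest is clear.
- jar: Bystander: glass jar with steel lid, 54 mm in diameter, 66 mm high, standing in the pan's +x end; origin at the centre of its underside.
- wax_tin: Bystander: steel tin, 68 mm in diameter, 50 mm high; origin at the centre of its underside.
- wood_block: Bystander: dark wooden block 90 x 55 x 45 mm; origin at the centre of its underside.
- optic_mould: Bystander: open aluminium cylinder with inner ribs, 90 mm in diameter, 110 mm high; origin at the centre of its underside.
- paddle: Bystander: black graphite paddle with a wooden handle lying along its x, 265 mm long, 75 mm wide; origin on its underside.
Things that resemble listed ones, but are neither listed nor needed, are in the scene too. Of the things like the blank, leave any that is red; of the rest the larger one is meant.

How it is judged:
By the outcome, as a careful person would: the job done as asked, in the order asked, and still so for the second after the job is handed in, with the robot touching nothing.
It also fails if it takes over 67 s, if anything falls off the work surface, if the arm or the gripper's body presses on something with over 40 N, if the wrist force passes 120 N, or if a joint passes its speed limit or range.

## Working session

There is one attempt and no reset: what is moved stays moved. The work goes in short steps, Python scripts to look and compute and a shell command to move; the robot and the scene stay as the last step left them, time stands still between calls to the robot, and variables do not carry over. Pictures are saved under pics/ and viewed, and the job is handed in when it is done.

```bash
mkdir -p pics; cat > h.py <<'E'
import numpy as np, cv2
from workcell import telemetry, vision, job, finder
from scipy.spatial.transform import Rotation as R
def snap(n,f):
    c=vision.capture(n); cv2.imwrite('pics/'+f,c['frame'][:,:,::-1]); return c
def ray(c,px,st=None):
    K=np.array(c['camera_matrix'],float);D=np.array(c['D'],float)
    u=cv2.undistortPoints(np.array([[px]],float),K,D)[0,0]
    d=np.array([u[0],u[1],1.])
    if 'T_tool_cam' in c:
        T=np.array(c['T_tool_cam']);Rw=R.from_quat(st['tool_rot']).as_matrix()
        return Rw@T[:3,3]+np.array(st['eef_pos']), Rw@T[:3,:3]@d
    return np.array(c['origin'],float),np.array(c['rotation'])@d
def atz(c,px,z,st=None):
    o,d=ray(c,px,st); return o+d*(z-o[2])/d[2]
def proj(c,P,st=None):
    P=np.atleast_2d(np.array(P,float))
    if 'T_tool_cam' in c:
        T=np.array(c['T_tool_cam']);Rw=R.from_quat(st['tool_rot']).as_matrix()
        o=Rw@T[:3,3]+np.array(st['eef_pos']);Rc=Rw@T[:3,:3]
    else: o=np.array(c['origin'],float);Rc=np.array(c['rotation'])
    q=(P-o)@Rc
    return cv2.projectPoints(q,np.zeros(3),np.zeros(3),np.array(c['camera_matrix'],float),np.array(c['D'],float))[0][:,0]
def tri(c1,p1,c2,p2):
    o1,d1=ray(c1,p1);o2,d2=ray(c2,p2)
    A=np.stack([d1,-d2],1);s=np.linalg.lstsq(A,o2-o1,rcond=None)[0]
    a=o1+d1*s[0];b=o2+d2*s[1];return (a+b)/2,np.linalg.norm(a-b)
E
python3 - <<'E'
from h import *
s=telemetry.read_state();print({k:np.round(v,3) for k,v in s.items()})
for n in ['scene','top']:
    c=snap(n,n+'0.png');print(n,np.round(c['origin']),np.round(c['rotation'],3).tolist())
    for q in ['blank','blank_mid','handle','gate','bolt','hinge_pin','keeper_mid','pan_in','jar','mould_axis']:
        try: print(q,[(np.round(b['centre']).tolist(),round(b['p'],2)) for b in finder.boxes_of(q,n)][:5])
        except Exception as e: print(q,e)
print(telemetry.read_state()['clock'])
E
```

```text
{'clock': np.float64(0.0), 'qpos': array([-1.23 ,  0.312,  0.014,  1.513, -0.004,  1.319, -0.027]), 'joint_velocities': array([ 0.001, -0.   ,  0.001, -0.001,  0.   , -0.001,  0.002]), 'joint_torque': array([-0.0000e+00, -3.7991e+01,  1.4600e-01, -2.3059e+01,  1.2000e-02,
        1.4000e-02, -0.0000e+00]), 'eef_pos': array([205.128, 509.523, 230.228]), 'tool_rot': array([ 0.829,  0.56 , -0.001,  0.001]), 'contact_force': array([-0.275,  1.12 , -0.519]), 'wrist_torque': array([-0.026, -0.004, -0.025]), 'opening': np.float64(85.407)}
scene [1147. -360.  883.] [0.823, 0.434, -0.177, -0.321]
blank [([320.0, 224.0], 0.71), ([372.0, 193.0], 0.56)]
blank_mid [([374.0, 191.0], 0.86), ([400.0, 165.0], 0.68), ([321.0, 222.0], 0.61)]
handle [([414.0, 177.0], 0.64)]
gate [([405.0, 211.0], 0.85)]
bolt [([320.0, 296.0], 0.68), ([414.0, 175.0], 0.5)]
hinge_pin [([369.0, 208.0], 0.93)]
keeper_mid [([354.0, 180.0], 0.67)]
pan_in [([233.0, 280.0], 0.64)]
jar [([231.0, 309.0], 0.66)]
mould_axis [([367.0, 207.0], 0.84), ([372.0, 194.0], 0.44)]
top [ 425.   50. 1377.] [0.709, -0.704, 0.026, -0.032]
blank [([274.0, 189.0], 0.86), ([327.0, 197.0], 0.63), ([214.0, 214.0], 0.6), ([420.0, 196.0], 0.42)]
blank_mid [([214.0, 215.0], 0.58), ([272.0, 191.0], 0.53)]
handle []
gate [([244.0, 166.0], 0.88)]
bolt []
hinge_pin [([271.0, 197.0], 0.85)]
keeper_mid [([263.0, 226.0], 0.66)]
pan_in [([226.0, 177.0], 0.69), ([418.0, 196.0], 0.64)]
jar [([434.0, 170.0], 0.88)]
mould_axis [([271.0, 200.0], 0.56), ([225.0, 175.0], 0.17)]
1.1
```

View pics/scene0.png

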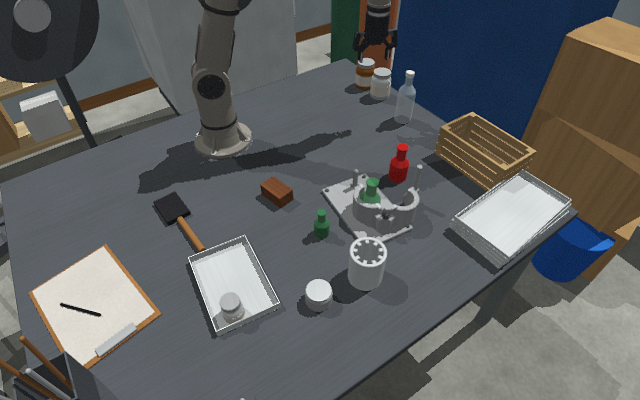

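View pics/top0.png

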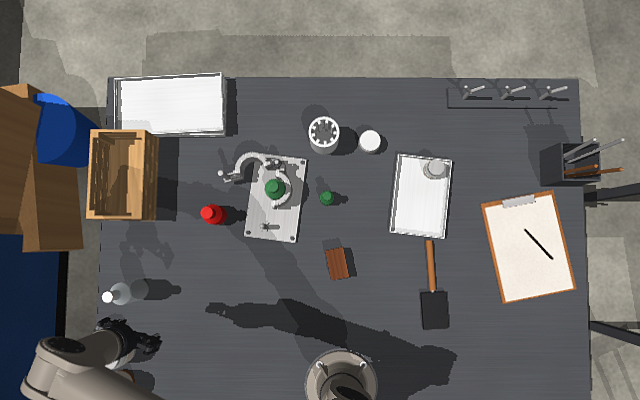

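```bash
python3 - <<'E'
import cv2
a=cv2.imread('pics/scene0.png')[130:270,290:450];b=cv2.imread('pics/top0.png')[130:260,190:350]
cv2.imwrite('pics/scene0c.png',cv2.resize(a,None,fx=5,fy=4.2,interpolation=cv2.INTER_CUBIC)[:, :800])
cv2.imwrite('pics/top0c.png',cv2.resize(b,None,fx=4.6,fy=4.6,interpolation=cv2.INTER_CUBIC))
E
```

```text
(no output)
```

View pics/scene0c.png

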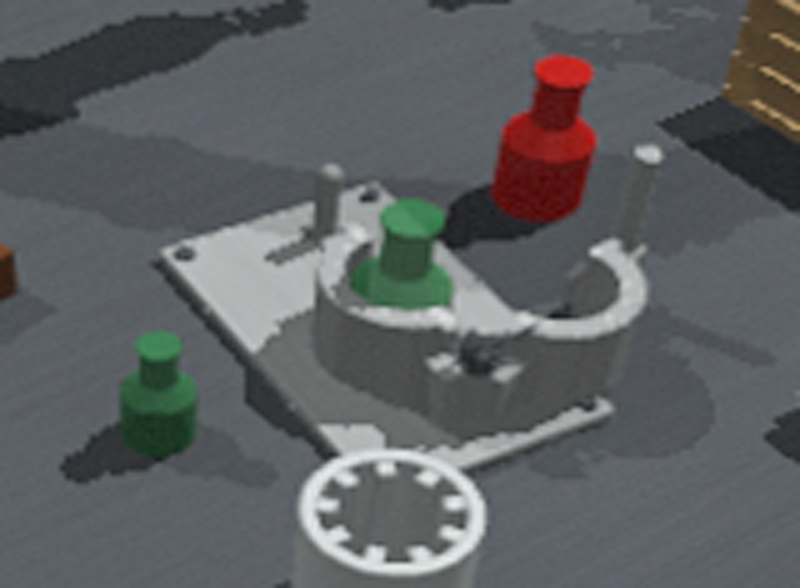

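View pics/top0c.png

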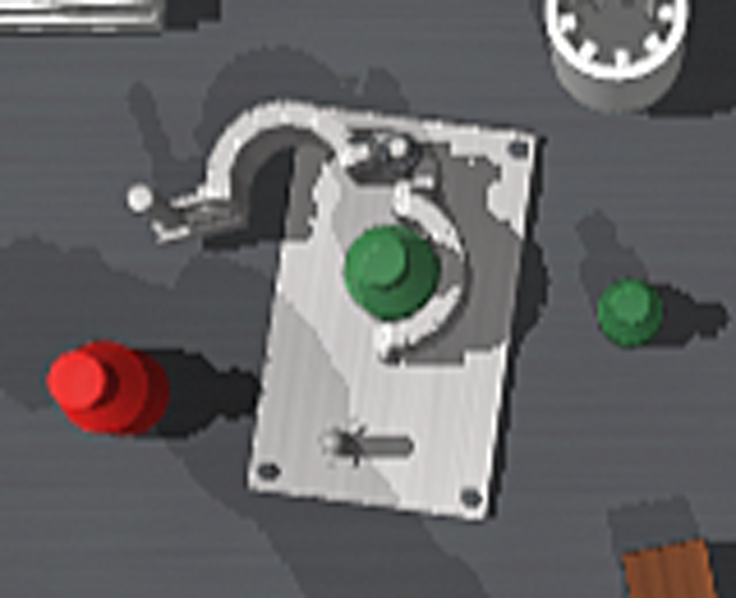

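Three bottle-like things: red at top (212,214), which is to be left; small green at top (327,197), scene (321,224); and the larger green in the mould at top (274,188), scene (372,190). The one in the mould fits, as the crops confirm. The jar shows at top (434,170). The camera rotation is given as a quaternion.

```bash
sed -i "s/np.array(c\['rotation'\])/R.from_quat(c['rotation']).as_matrix()/" h.py
python3 - <<'E'
from h import *
t=vision.capture('top');s=vision.capture('scene')
for n,p,q,z in [('lip',(273.9,185.7),(372.4,181.2),137),('handle',(220.2,172.6),(419.6,166.4),145),('keeper',(261.7,226.7),(356,171),82),('pin',(276.5,162.2),(386,213.8),102)]:
    P,e=tri(t,p,s,q);print(n,P.round(1),round(e,1),atz(t,p,z).round(1),atz(s,q,z).round(1))
off=np.array([190,130.])
for n,p in [('c1',(532,133)),('c2',(490,518)),('c3',(250,487)),('screwTR',(518,150)),('BR',(471,497)),('BL',(268,470))]:
    print(n,atz(t,off+np.array(p)/4.6,12).round(1))
g=t['frame'][145:245,380:460];cv2.imwrite('pics/pan.png',cv2.resize(g[:,:,::-1],None,fx=5,fy=5,interpolation=cv2.INTER_CUBIC))
E
```

```text
lip [583.8 195.4 138.5] 5.3 [582.4 193.4 137. ] [583.9 198.9 137. ]
handle [617.6 343.3 142.7] 0.0 [617.3 342.7 145. ] [619.3 341.1 145. ]
keeper [470.6 235.4  71.1] 1.6 [469.7 233.2  82. ] [480.  228.1  82. ]
pin [659.1 193.   76.5] 1.9 [655.1 191.  102. ] [674.1 174.7 102. ]
c1 [682.1 111.1  12. ]
c2 [424.6 136.3  12. ]
c3 [443.9 295.6  12. ]
screwTR [670.5 120.4  12. ]
BR [438.3 149.   12. ]
BL [455.2 283.9  12. ]
```

View pics/pan.png

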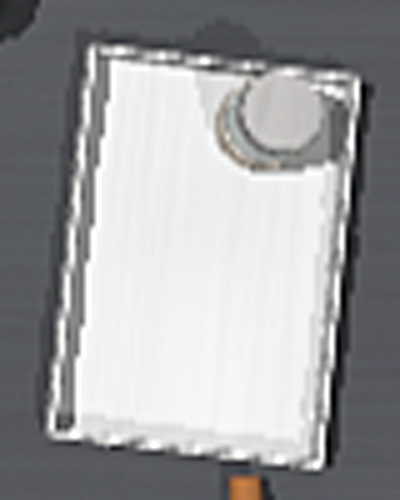

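Triangulation against the known geometry:
- Fixture yaw is about -6.1°, with the axis at about (582.6, 200.7).
- The handle radius is 155.7, which should be 155.
- The gate angle is about 1.21.
- The blank lip is at about (583, 195, 138).

These are all consistent. I'll move over the blank.

```bash
python3 -m inch '[[[-0.314,0.977,-0.04,0,0,0,-1],[-0.314,0.977,-0.04,0,0,0,-1],[-0.314,0.977,-0.04,0,0,0,-1],[-0.314,0.977,-0.04,0,0,0,-1]]]'
python3 -m inch '[[[-0.314,0.977,-0.04,0,0,0,-1],[-0.314,0.977,-0.04,0,0,0,-1],[-0.314,0.977,-0.04,0,0,0,-1],[-0.314,0.977,-0.04,0,0,0,-1]]]'
```

```text
clock: 1.53
eef_pos: [310.1, 423.8, 236.8]
tool_rot: [0.833, 0.553, 0.002, 0.004]
contact_force: [1.9, -1.2, 0.7]
opening: 85.1
clock: 1.87
eef_pos: [403.8, 343.9, 241.6]
tool_rot: [0.833, 0.553, 0.002, 0.004]
contact_force: [1.2, -1.4, 0.7]
opening: 85.3
```

```bash
cat >> h.py <<'E'
def rows(P,jaw=None):
    "deltas in tool axes/units to world TCP P, jaw = world angle (deg) of tool x"
    s=telemetry.read_state();Rw=R.from_quat(s['tool_rot']).as_matrix()
    d=Rw.T@(np.array(P)-s['eef_pos'])/120
    if jaw is not None:
        a=np.radians(jaw);x=np.array([np.cos(a),np.sin(a),0]);z=np.array([0,0,-1.]);y=np.cross(z,x)
        Rt=np.stack([x,y,z],1)
    else: Rt=Rw
    r=R.from_matrix(Rw.T@Rt).as_rotvec()/np.pi
    print('at',np.round(s['eef_pos'],1),'jaw',round(float(np.degrees(np.arctan2(Rw[1,0],Rw[0,0]))),1),'F',np.round(s['contact_force'],1),'open',round(s['opening'],1),'t',round(s['clock'],2)); print('rows',np.round(d,3),np.round(r,4))
E
python3 - <<'E'
from h import *
rows((583,195,250),83.9)
E
```

```text
at [403.8 343.9 241.6] jaw 67.1 F [ 1.2 -1.4  0.7] open 85.3 t 1.87
rows [-0.562  1.859 -0.052] [ 0.0027  0.001  -0.0932]
```

```bash
python3 -m inch '[[[-0.28,0.92,-0.04,0,0,0,-1],[-0.28,0.92,-0.04,0,0,0,-1],[-0.28,0.92,-0.04,0,0,0,-1],[-0.28,0.92,-0.04,0,0,0,-1]]]'
python3 -m inch '[[[-0.27,0.85,-0.02,0.003,0.001,-0.093,-1],[-0.27,0.85,-0.02,0.003,0.001,-0.093,-1],[-0.27,0.85,-0.02,0.003,0.001,-0.093,-1],[-0.27,0.85,-0.02,0.003,0.001,-0.093,-1],[-0.27,0.85,-0.02,0.003,0.001,-0.093,-1],[-0.27,0.85,-0.02,0.003,0.001,-0.093,-1]]]'
python3 - <<'E'
from h import *
rows((583,195,250),83.9)
s=telemetry.read_state()
w=snap('wrist','w1.png')
print(np.round(w['T_tool_cam'],3).tolist())
print(proj(w,[(583,195,137),(617.6,343.3,145),(657,192.7,102)],s))
for q in ['blank','handle','hinge_pin']: print(q,[(np.round(b['centre'],1).tolist(),round(b['p'],2)) for b in finder.boxes_of(q,'wrist')])
E
```

```text
clock: 2.2
eef_pos: [491.4, 272.0, 246.0]
tool_rot: [0.833, 0.554, 0.001, 0.004]
contact_force: [0.9, -2.0, 0.5]
opening: 85.2
clock: 2.7
eef_pos: [566.4, 213.5, 247.8]
tool_rot: [0.738, 0.674, -0.001, -0.006]
contact_force: [0.2, 0.3, 0.3]
opening: 85.5
at [566.4 213.5 247.8] jaw 84.8 F [0.2 0.3 0.3] open 85.5 t 2.7
rows [-0.141  0.151 -0.021] [-0.0033 -0.0017  0.0051]
[[1.0, 0.0, -0.002, -0.757], [0.0, 0.959, 0.284, -72.49], [0.002, -0.284, 0.959, -142.335], [0.0, 0.0, 0.0, 1.0]]
[[297.08717453 216.33431724]
 [492.20237672 244.97354963]
 [305.29948543 279.25041076]]
blank [([158.5, 175.8], 0.72), ([494.8, 94.1], 0.7), ([303.4, 197.0], 0.62)]
handle [([465.6, 222.0], 0.77)]
hinge_pin [([327.9, 157.3], 0.79)]
```

View pics/w1.png

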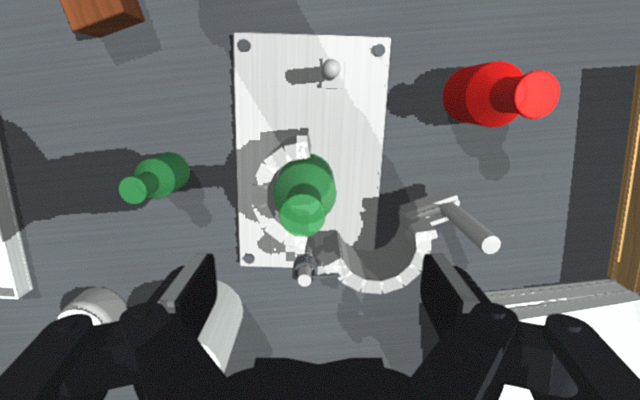

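```bash
python3 - <<'E'
from h import *
s=telemetry.read_state()
w=snap('wrist','w2.png')
for n,p,z in [('lip',(302,214),137),('handle',(490,244),145),('pin',(305,279),102),('keeper',(332,68),82),('neckfoot?',(305,185),74)]:
    print(n,atz(w,p,z,s).round(1))
for p in [(235,34),(390,38),(239,265)]: print(atz(w,p,12,s).round(1))
g=w['frame'][140:300,220:380,::-1];cv2.imwrite('pics/w2c.png',cv2.resize(g,None,fx=3.7,fy=3.7,interpolation=cv2.INTER_CUBIC))
t=vision.capture('top')
for n,p in [('a',(95,45)),('b',(358,75)),('c',(318,467)),('d',(48,437))]: print(n,atz(t,np.array([380,145])+np.array(p)/5,25).round(1))
E
```

```text
lip [581.4 199.6 137. ]
handle [616.2 342.5 145. ]
pin [656.8 193.3 102. ]
keeper [473.8 233.3  82. ]
neckfoot? [574.5 200.5  74. ]
[427.5 141.9  12. ]
[445.  297.3  12. ]
[681.5 108.2  12. ]
a [ 696.5 -174.6   25. ]
b [ 679.  -334.9   25. ]
c [ 440.1 -306.8   25. ]
d [ 457.1 -144.5   25. ]
```

View pics/w2c.png

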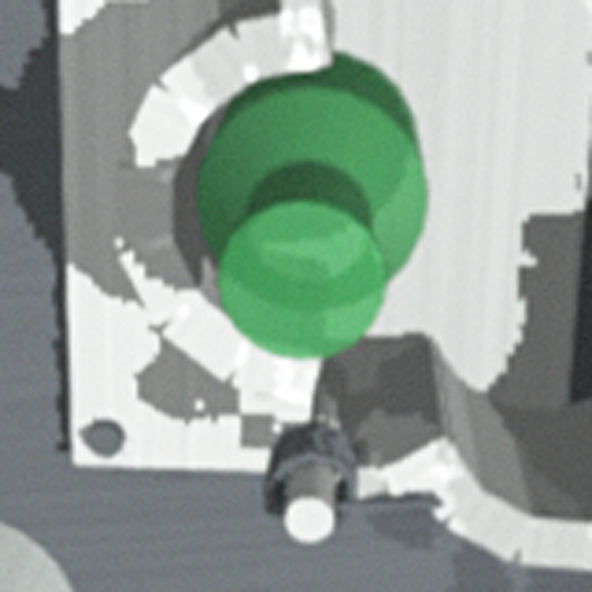

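Lip from the wrist view: (582.5, 198–200). The top view gives y 193 and the scene view 199, so I take (582.5, 198). Pan centre is about (568, -240), yaw -7°, with the jar at the far right corner. Now I'll descend on the neck.

```bash
python3 - <<'E'
from h import *
rows((582.5,198,91),83.9)
E
```

```text
at [566.4 213.5 248.3] jaw 84.9 F [ 0.3  0.3 -0. ] open 85.7 t 3.0
rows [-0.123  0.157  1.309] [-0.0029 -0.0016  0.0057]
```

```bash
python3 -m inch '[[[-0.128,0.153,0.3,-0.003,-0.0016,0.0057,-1],[-0.128,0.153,0.6,-0.003,-0.0016,0.0057,-1],[-0.128,0.153,0.65,-0.003,-0.0016,0.0057,-1],[-0.128,0.153,0.65,-0.003,-0.0016,0.0057,-1],[-0.128,0.153,0.65,-0.003,-0.0016,0.0057,-1]]]'
python3 - <<'E'
from h import *
rows((582.5,198,91),83.9)
s=telemetry.read_state()
w=snap('wrist','w3.png')
print(proj(w,[(582.5,198,137)],s))
E
```

```text
clock: 3.42
eef_pos: [583.4, 197.0, 170.9]
tool_rot: [0.744, 0.668, 0.001, 0.0]
contact_force: [0.2, -0.3, 1.1]
opening: 85.2
at [583.4 197.  170.9] jaw 83.9 F [ 0.2 -0.3  1.1] open 85.2 t 3.42
rows [ 0.007 -0.009  0.666] [ 0.0003 -0.0002 -0.0002]
[[321.96802175 229.26526617]]
```

View pics/w3.png

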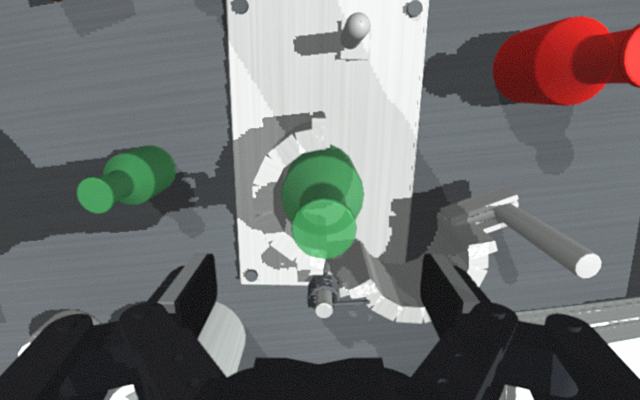

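The lip at (324,228) agrees with the predicted (322,229), within about 1 mm. Descending and gripping.

```bash
python3 -m inch '[[[0.007,-0.009,0.25,0,0,0,-1],[0.007,-0.009,0.5,0,0,0,-1],[0.007,-0.009,0.66,0,0,0,-1],[0.007,-0.009,0.66,0,0,0,-1],[0.007,-0.009,0.66,0,0,0,-1],[0.007,-0.009,0.66,0,0,0,-0.2],[0.007,-0.009,0.66,0,0,0,0],[0.007,-0.009,0.66,0,0,0,0.2],[0.007,-0.009,0.66,0,0,0,0.5],[0.007,-0.009,0.66,0,0,0,1]]]' 40
python3 -m inch '[[[0,0,0,0,0,0,1],[0,0,0,0,0,0,1],[0,0,0,0,0,0,1],[0,0,0,0,0,0,1]]]' 40
```

```text
clock: 4.3
eef_pos: [583.4, 197.7, 92.1]
tool_rot: [0.744, 0.668, 0.002, 0.0]
contact_force: [-0.9, 2.0, 1.5]
opening: 30.7
clock: 4.63
eef_pos: [583.5, 197.8, 92.0]
tool_rot: [0.744, 0.668, 0.002, 0.001]
contact_force: [0.7, 1.8, 4.8]
opening: 30.7
```

```bash
python3 -m inch '[[[0,0,-0.05,0,0,0,1],[0,0,-0.15,0,0,0,1],[0,0,-0.3,0,0,0,1],[0,0,-0.45,0,0,0,1],[0,0,-0.6,0,0,0,1],[0,0,-0.75,0,0,0,1],[0,0,-0.9,0,0,0,1],[0,0,-1,0,0,0,1],[0,0,-1,0,0,0,1],[0,0,-1,0,0,0,1]]]' 60
python3 -m inch '[[[0,0,-0.05,0,0,0,1],[0,0,-0.1,0,0,0,1],[0,0,-0.1,0,0,0,1],[0,0,-0.1,0,0,0,1]]]' 60
python3 - <<'E'
from h import *
rows((523.5,-234.6,210),83.9)
w=snap('wrist','w4.png')
E
```

```text
clock: 5.47
eef_pos: [582.1, 195.6, 210.5]
tool_rot: [0.745, 0.667, -0.001, 0.001]
contact_force: [-0.4, 0.1, -4.5]
opening: 29.8
clock: 5.8
eef_pos: [582.5, 196.6, 222.7]
tool_rot: [0.744, 0.668, -0.0, 0.001]
contact_force: [-0.7, 0.7, -5.0]
opening: 30.2
at [582.5 196.6 222.7] jaw 83.8 F [-0.7  0.7 -5. ] open 30.2 t 5.8
rows [-3.625 -0.1    0.108] [ 0.0002  0.0003 -0.0006]
```

View pics/w4.png

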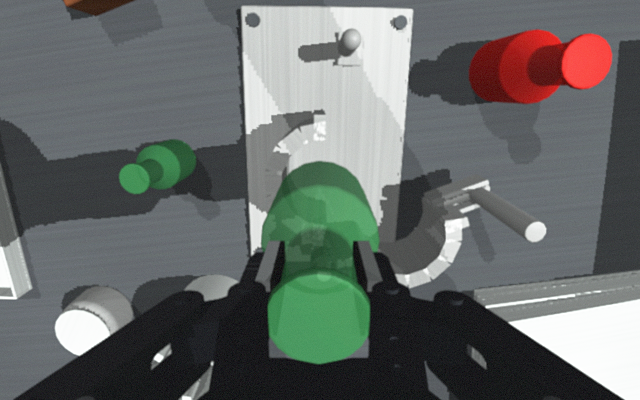

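Held cleanly: opening 30 mm and about 5 N of load. The pan is about 433 mm along tool -x.

```bash
python3 -m inch '[[[-0.1,0,0,0,0,0,1],[-0.3,0,0,0,0,0,1],[-0.5,-0.01,0,0,0,0,1],[-0.75,-0.02,0,0,0,0,1],[-1,-0.03,0,0,0,0,1]]]'
python3 -m inch '[[[-0.25,0,0,0,0,0,1],[-0.5,-0.01,0,0,0,0,1],[-0.75,-0.02,0,0,0,0,1],[-1,-0.03,0,0,0,0,1]]]'
python3 -m inch '[[[-0.25,0,0,0,0,0,1],[-0.5,-0.01,0,0,0,0,1],[-0.75,-0.02,0,0,0,0,1],[-1,-0.03,0,0,0,0,1]]]'
python3 -m inch '[[[-0.2,0,0,0,0,0,1],[-0.4,0,0,0,0,0,1],[-0.53,0,0,0,0,0,1],[-0.6,0,0,0,0,0,1],[-0.6,0,0,0,0,0,1],[-0.6,0,0,0,0,0,1]]]'
python3 - <<'E'
from h import *
rows((523.5,-234.6,160),83.9)
w=snap('wrist','w5.png')
E
```

```text
clock: 6.27
eef_pos: [565.0, 75.9, 222.4]
tool_rot: [0.744, 0.668, -0.001, 0.0]
contact_force: [0.3, 0.0, -3.7]
opening: 30.0
clock: 6.6
eef_pos: [548.1, -43.8, 222.7]
tool_rot: [0.745, 0.667, -0.0, 0.0]
contact_force: [1.5, -0.0, -3.9]
opening: 30.0
clock: 6.93
eef_pos: [531.3, -162.4, 222.8]
tool_rot: [0.745, 0.667, -0.0, 0.0]
contact_force: [-0.0, -0.1, -3.7]
opening: 30.2
clock: 7.43
eef_pos: [524.6, -231.2, 222.7]
tool_rot: [0.745, 0.668, 0.0, -0.0]
contact_force: [0.4, 1.2, -4.1]
opening: 30.1
at [ 524.6 -231.2  222.7] jaw 83.8 F [ 0.4  1.2 -4.1] open 30.1 t 7.43
rows [-0.03  -0.006  0.523] [ 0.     -0.0002 -0.0008]
```

View pics/w5.png

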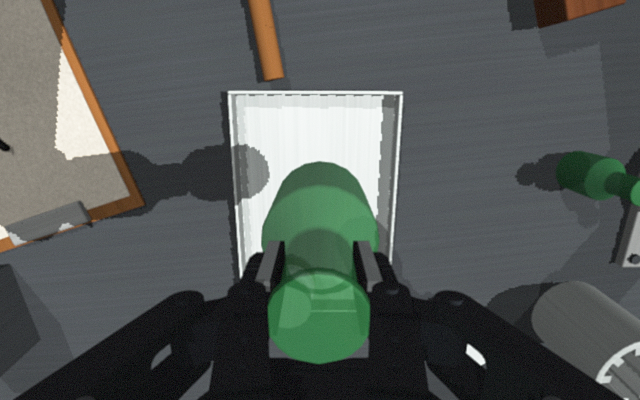

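Centred over the clear part of the pan, between the walls at x≈232 and 400 px. I expect touchdown at TCP z≈83.

```bash
python3 -m inch '[[[-0.03,0,0.1,0,0,0,1],[-0.03,0,0.25,0,0,0,1],[-0.03,0,0.4,0,0,0,1],[-0.03,0,0.55,0,0,0,1],[-0.03,0,0.7,0,0,0,1],[-0.03,0,0.83,0,0,0,1],[-0.03,0,0.94,0,0,0,1],[-0.03,0,1,0,0,0,1],[-0.03,0,1,0,0,0,1],[-0.03,0,1,0,0,0,1]]]'
python3 -m inch '[[[0,0,0.04,0,0,0,1],[0,0,0.08,0,0,0,1],[0,0,0.11,0,0,0,1],[0,0,0.13,0,0,0,1],[0,0,0.13,0,0,0,1],[0,0,0.13,0,0,0,1]]]'
```

```text
clock: 8.32
eef_pos: [525.1, -234.0, 103.0]
tool_rot: [0.744, 0.668, 0.0, 0.0]
contact_force: [0.8, -0.5, -3.6]
opening: 29.8
clock: 8.82
eef_pos: [524.5, -235.3, 87.2]
tool_rot: [0.744, 0.668, -0.0, 0.0]
contact_force: [0.5, -0.4, -4.3]
opening: 29.9
```

```bash
python3 -m inch '[[[0,0,0.008,0,0,0,1],[0,0,0.016,0,0,0,1],[0,0,0.022,0,0,0,1],[0,0,0.022,0,0,0,1],[0,0,0.022,0,0,0,1]]]'
python3 -m inch '[[[0,0,0.006,0,0,0,1],[0,0,0.01,0,0,0,1],[0,0,0.01,0,0,0,1],[0,0,0.01,0,0,0,1]]]'
```

```text
clock: 9.23
eef_pos: [524.6, -235.3, 84.7]
tool_rot: [0.744, 0.668, -0.0, 0.0]
contact_force: [0.4, -0.6, -3.4]
opening: 29.8
clock: 9.57
eef_pos: [524.6, -235.3, 83.5]
tool_rot: [0.744, 0.668, -0.0, 0.0]
contact_force: [0.0, 0.1, -3.7]
opening: 29.9
```

```bash
python3 -m inch '[[[0,0,0.006,0,0,0,1],[0,0,0.01,0,0,0,1],[0,0,0.01,0,0,0,1],[0,0,0.01,0,0,0,1]]]'
python3 -m inch '[[[0,0,0.005,0,0,0,1],[0,0,0.008,0,0,0,1],[0,0,0.008,0,0,0,1],[0,0,0.008,0,0,0,1]]]'
```

```text
clock: 9.9
eef_pos: [524.9, -235.4, 83.0]
tool_rot: [0.744, 0.668, 0.0, 0.001]
contact_force: [-1.1, 0.5, 1.9]
opening: 29.8
clock: 10.23
eef_pos: [525.2, -235.3, 82.9]
tool_rot: [0.744, 0.668, 0.001, 0.001]
contact_force: [-3.1, 1.9, 7.2]
opening: 29.6
```

Touchdown: the force went from -3.7 to +7 N at z = 83. I'll relieve slightly, then open slowly.

```bash
python3 -m inch '[[[0,0,-0.006,0,0,0,1],[0,0,-0.008,0,0,0,1],[0,0,-0.008,0,0,0,0.3],[0,0,-0.008,0,0,0,0.2],[0,0,-0.008,0,0,0,0.1],[0,0,-0.008,0,0,0,-0.1],[0,0,-0.008,0,0,0,-0.3],[0,0,-0.008,0,0,0,-0.4],[0,0,-0.008,0,0,0,-0.4],[0,0,-0.008,0,0,0,-0.4]]]' 20
python3 -m inch '[[[0,0,-0.15,0,0,0,-0.4],[0,0,-0.4,0,0,0,-0.4],[0,0,-0.7,0,0,0,-0.4],[0,0,-1,0,0,0,-0.4],[0,0,-1,0,0,0,-0.4]]]'
python3 - <<'E'
from h import *
rows((620,342.5,230),83.9)
w=snap('wrist','w6.png')
E
```

```text
clock: 11.07
eef_pos: [524.6, -235.4, 82.2]
tool_rot: [0.744, 0.668, -0.0, 0.0]
contact_force: [0.1, 0.5, -0.4]
opening: 59.5
clock: 11.48
eef_pos: [528.9, -237.9, 210.7]
tool_rot: [0.744, 0.668, 0.003, 0.008]
contact_force: [1.4, -1.3, 0.9]
opening: 60.1
at [ 528.9 -237.9  210.7] jaw 83.8 F [ 1.4 -1.3  0.9] open 60.1 t 11.48
rows [ 4.889  0.233 -0.182] [ 0.005   0.0016 -0.0007]
```

View pics/w6.png

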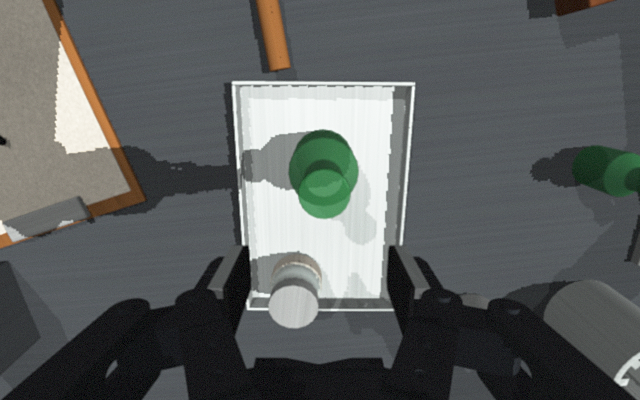

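The blank stands upright on the clear pan floor at (323,170) px, away from the jar. Now to the handle.

```bash
for i in 1 ; do python3 -m inch '[[[0.3,0,-0.03,0,0,0,-0.4],[0.6,0.02,-0.06,0,0,0,-0.4],[0.9,0.04,-0.06,0,0,0,-0.4],[1,0.05,-0.06,0,0,0,-0.4]]]'; done
python3 -m inch '[[[0.3,0.01,0,0,0,0,-0.4],[0.6,0.03,0,0,0,0,-0.4],[0.9,0.04,0,0,0,0,-0.4],[1,0.05,0,0,0,0,-0.4]]]'
python3 -m inch '[[[0.3,0.01,0,0,0,0,-0.4],[0.6,0.03,0,0,0,0,-0.4],[0.9,0.04,0,0,0,0,-0.4],[1,0.05,0,0,0,0,-0.4]]]'
python3 -m inch '[[[0.3,0.01,0,0,0,0,-0.4],[0.6,0.03,0,0,0,0,-0.4],[0.9,0.04,0,0,0,0,-0.4],[1,0.05,0,0,0,0,-0.4],[1,0.05,0,0,0,0,-0.4],[1,0.05,0,0,0,0,-0.4]]]'
python3 - <<'E'
from h import *
rows((617,342.5,215),83.9)
s=telemetry.read_state()
w=snap('wrist','w7.png')
print(proj(w,[(617,342.8,145),(657,192.7,102),(473,232,82)],s))
E
```

```text
clock: 11.87
eef_pos: [544.4, -108.3, 208.3]
tool_rot: [0.741, 0.671, 0.002, -0.002]
contact_force: [-0.3, 1.7, 0.1]
opening: 59.9
clock: 12.2
eef_pos: [562.2, 10.3, 208.0]
tool_rot: [0.741, 0.671, 0.001, -0.002]
contact_force: [0.7, 1.5, 0.3]
opening: 59.8
clock: 12.53
eef_pos: [580.5, 128.6, 207.8]
tool_rot: [0.741, 0.671, 0.001, -0.002]
contact_force: [-0.5, 1.8, 0.4]
opening: 59.8
clock: 13.03
eef_pos: [600.1, 238.7, 207.9]
tool_rot: [0.744, 0.668, -0.001, 0.001]
contact_force: [0.4, -1.3, -0.5]
opening: 59.8
at [600.1 238.7 207.9] jaw 83.8 F [ 0.4 -1.3 -0.5] open 59.8 t 13.03
rows [ 0.875  0.047 -0.062] [-0.0003  0.001  -0.0003]
[[487.05218738 221.80209929]
 [270.24637892 268.45402198]
 [291.73466576  14.20523434]]
```

View pics/w7.png

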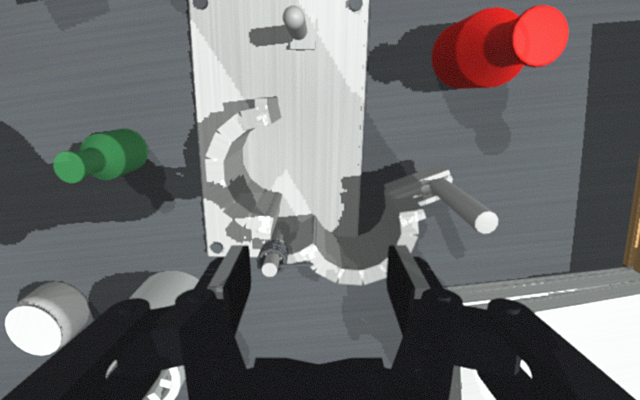

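Handle top (486,222) and pin (270,268) match the predictions within 1 px. Moving over it and checking.

```bash
python3 -m inch '[[[0.3,0.01,-0.03,0,0,0,-0.4],[0.6,0.03,-0.03,0,0,0,-0.4],[0.8,0.047,-0.03,0,0,0,-0.4],[0.875,0.047,-0.03,0,0,0,-0.4],[0.875,0.047,-0.03,0,0,0,-0.4],[0.875,0.047,-0.03,0,0,0,-0.4],[0.875,0.047,-0.03,0,0,0,-0.4]]]'
python3 - <<'E'
from h import *
rows((617,342.8,100),83.9)
s=telemetry.read_state()
w=snap('wrist','w8.png')
print(proj(w,[(617,342.8,145)],s))
E
```

```text
clock: 13.67
eef_pos: [618.5, 339.0, 213.0]
tool_rot: [0.746, 0.666, -0.001, 0.002]
contact_force: [-0.1, -0.4, 0.4]
opening: 59.4
at [618.5 339.  213. ] jaw 83.5 F [-0.1 -0.4  0.4] open 59.4 t 13.67
rows [ 0.034 -0.018  0.942] [ 0.0005  0.0011 -0.0021]
[[326.25928358 207.51685934]]
```

View pics/w8.png

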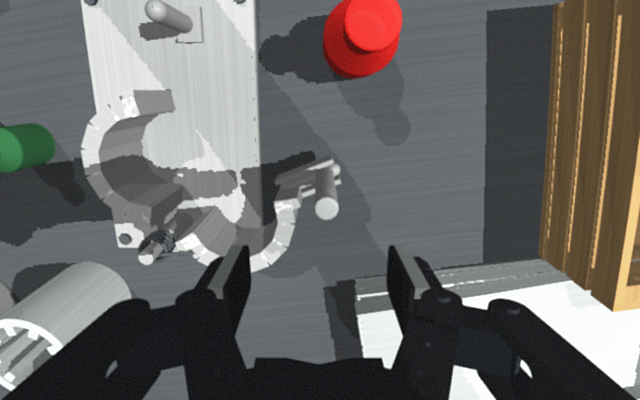

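```bash
python3 -m inch '[[[0.034,-0.015,0.25,0,0,0,-0.4],[0.034,-0.015,0.5,0,0,0,-0.4],[0.034,-0.015,0.75,0,0,0,-0.4],[0.034,-0.015,0.9,0,0,0,-0.4],[0.034,-0.015,0.94,0,0,0,-0.4],[0.034,-0.015,0.94,0,0,0,-0.4],[0.034,-0.015,0.94,0,0,0,-0.4]]]'
python3 -m inch '[[[0,0,0,0,0,0,0],[0,0,0,0,0,0,0.2],[0,0,0,0,0,0,0.4],[0,0,0,0,0,0,0.6],[0,0,0,0,0,0,0.8],[0,0,0,0,0,0,1],[0,0,0,0,0,0,1],[0,0,0,0,0,0,1]]]' 40
python3 - <<'E'
from h import *
rows((617,342.8,100),83.9)
w=snap('wrist','w9.png')
E
```

```text
clock: 14.3
eef_pos: [617.2, 346.4, 101.6]
tool_rot: [0.745, 0.667, 0.001, 0.001]
contact_force: [0.6, 0.3, 0.3]
opening: 59.6
clock: 14.97
eef_pos: [616.9, 346.5, 101.2]
tool_rot: [0.745, 0.667, 0.0, 0.001]
contact_force: [-0.8, -2.2, 4.5]
opening: 14.8
at [616.9 346.5 101.2] jaw 83.7 F [-0.8 -2.2  4.5] open 14.8 t 14.97
rows [-0.031  0.004  0.01 ] [ 0.0008  0.0003 -0.0009]
```

View pics/w9.png

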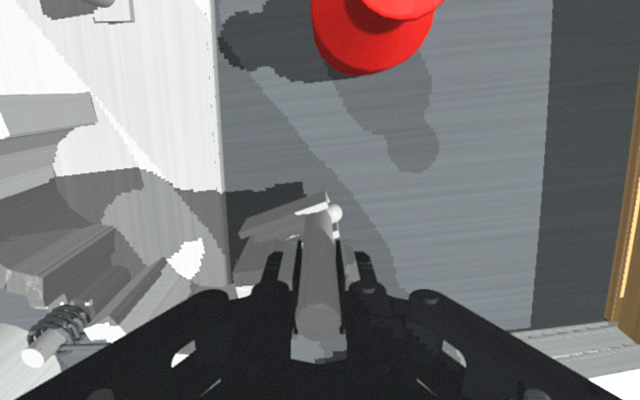

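The rod is gripped (opening about 15 mm, upright between the pads). Next I work out the swing arc in tool axes, about the hinge at (657,193) with R≈156 so that the bolt stays drawn in.

```bash
cat >> h.py <<'E'
def arc(ths,Rr=156,H=(657,193),yaw=-6.6,cmd=None):
    s=telemetry.read_state();Rw=R.from_quat(s['tool_rot']).as_matrix()
    a=np.radians(yaw);ex=np.array([np.cos(a),np.sin(a)]);ey=np.array([-ex[1],ex[0]])
    p=np.array(s['eef_pos']);v=p[:2]-H;print('theta',round(float(np.arctan2(v@ey,-v@ex)),3),'r',round(float(np.hypot(*v)),1),'F',np.round(s['contact_force'],1),'Fr',round(float(np.dot(s['contact_force'][:2],v/np.hypot(*v))),1),p.round(1),'open',round(s['opening'],1),'t',round(s['clock'],2))
    for t in ths:
        q=np.array([*(np.array(H)+Rr*(-np.cos(t)*ex+np.sin(t)*ey)),101])
        print(round(t,3),np.round(Rw.T@(q-p)/120,3))
E
python3 - <<'E'
from h import *
arc([1.18,1.15,1.1,1.05,1.0,.95,.9,.85,.8,.75])
E
```

```text
theta 1.2 r 158.7 F [-0.8 -3.1  5.1] Fr -2.8 [616.9 346.6 101.2] open 14.6 t 15.02
1.18 [-0.031 -0.016  0.002]
1.15 [-0.046 -0.052  0.002]
1.1 [-0.074 -0.111  0.001]
1.05 [-0.104 -0.168  0.001]
1.0 [-0.138 -0.224  0.001]
0.95 [-0.174 -0.278  0.001]
0.9 [-0.213 -0.33   0.001]
0.85 [-0.254 -0.38   0.001]
0.8 [-0.298 -0.428  0.001]
0.75 [-0.344 -0.474  0.001]
```

```bash
python3 -m inch '[[[-0.031,-0.016,0,0,0,0,1],[-0.046,-0.052,0,0,0,0,1],[-0.074,-0.111,0,0,0,0,1],[-0.104,-0.168,0,0,0,0,1],[-0.138,-0.224,0,0,0,0,1],[-0.174,-0.278,0,0,0,0,1],[-0.213,-0.33,0,0,0,0,1],[-0.254,-0.38,0,0,0,0,1],[-0.298,-0.428,0,0,0,0,1],[-0.298,-0.428,0,0,0,0,1]]]' 40
python3 - <<'E'
from h import *
arc([.8,.75,.7,.65,.6,.55,.5,.45,.4,.35])
E
```

```text
clock: 15.85
eef_pos: [560.3, 319.9, 101.1]
tool_rot: [0.744, 0.669, 0.002, -0.001]
contact_force: [0.5, 2.6, 4.6]
opening: 14.9
theta 0.805 r 159.6 F [0.5 2.6 4.6] Fr 1.8 [560.3 319.9 101.1] open 14.9 t 15.85
0.8 [-0.026  0.016  0.001]
0.75 [-0.072 -0.03   0.001]
0.7 [-0.12  -0.074  0.001]
0.65 [-0.17  -0.115  0.   ]
0.6 [-0.223 -0.153  0.   ]
0.55 [-0.277 -0.189 -0.   ]
0.5 [-0.333 -0.222 -0.   ]
0.45 [-0.39  -0.252 -0.001]
0.4 [-0.449 -0.28  -0.001]
0.35 [-0.51  -0.304 -0.001]
```

```bash
python3 -m inch '[[[-0.035,0.015,0,0,0,0,1],[-0.075,-0.02,0,0,0,0,1],[-0.12,-0.064,0,0,0,0,1],[-0.17,-0.105,0,0,0,0,1],[-0.223,-0.143,0,0,0,0,1],[-0.277,-0.179,0,0,0,0,1],[-0.333,-0.212,0,0,0,0,1],[-0.39,-0.242,0,0,0,0,1],[-0.39,-0.242,0,0,0,0,1],[-0.39,-0.242,0,0,0,0,1]]]' 40
python3 - <<'E'
from h import *
w=snap('wrist','w10.png')
arc([.45,.4,.35,.3,.25,.2,.15,.1,.05],Rr=155)
E
```

```text
clock: 16.68
eef_pos: [524.1, 281.8, 101.1]
tool_rot: [0.742, 0.67, 0.002, -0.004]
contact_force: [-3.7, 9.7, 7.0]
opening: 15.1
theta 0.475 r 159.8 F [-4.2  9.5  7.5] Fr 8.8 [524.2 281.9 101.1] open 15.2 t 16.73
0.45 [-0.047  0.021  0.   ]
0.4 [-0.106 -0.007 -0.   ]
0.35 [-0.166 -0.031 -0.001]
0.3 [-0.227 -0.053 -0.001]
0.25 [-0.288 -0.071 -0.001]
0.2 [-0.351 -0.086 -0.002]
0.15 [-0.415 -0.098 -0.003]
0.1 [-0.479 -0.107 -0.003]
0.05 [-0.543 -0.113 -0.004]
```

View pics/w10.png

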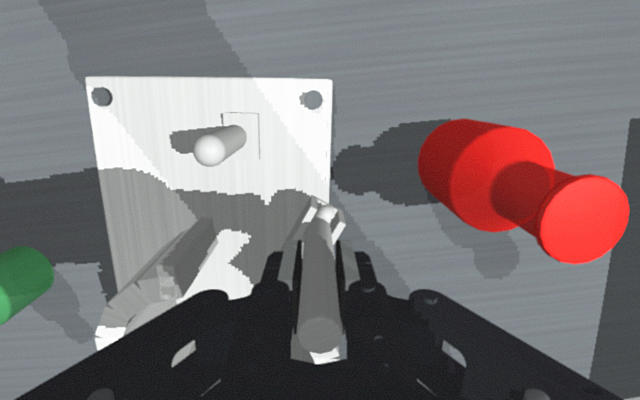

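Radial force of about 9 N means the bolt is against its drawn-in stop, which is good. The measured r of about 159.5 is therefore the effective radius. I'll continue with R≈159, more slowly.

```bash
python3 - <<'E'
from h import *
arc([.45,.42,.38,.34,.3,.26,.22,.18,.15,.12],Rr=159)
E
```

```text
theta 0.475 r 159.8 F [-4.2  9.5  7.5] Fr 8.8 [524.2 281.9 101.1] open 15.2 t 16.73
0.45 [-0.033 -0.009  0.001]
0.42 [-0.068 -0.026  0.   ]
0.38 [-0.117 -0.047 -0.   ]
0.34 [-0.166 -0.067 -0.   ]
0.3 [-0.216 -0.084 -0.001]
0.26 [-0.267 -0.1   -0.001]
0.22 [-0.318 -0.113 -0.002]
0.18 [-0.37  -0.124 -0.002]
0.15 [-0.409 -0.131 -0.002]
0.12 [-0.448 -0.137 -0.003]
```

```bash
python3 -m inch '[[[-0.033,-0.009,0,0,0,0,1],[-0.068,-0.026,0,0,0,0,1],[-0.117,-0.047,0,0,0,0,1],[-0.166,-0.067,0,0,0,0,1],[-0.216,-0.084,0,0,0,0,1],[-0.267,-0.1,0,0,0,0,1],[-0.318,-0.113,0,0,0,0,1],[-0.318,-0.113,0,0,0,0,1],[-0.318,-0.113,0,0,0,0,1]]]' 50
python3 - <<'E'
from h import *
w=snap('wrist','w11.png')
arc([.25,.22,.19,.16,.13,.1,.07,.04,.02,0],Rr=159)
E
```

```text
clock: 17.48
eef_pos: [504.3, 247.4, 101.1]
tool_rot: [0.741, 0.671, 0.001, -0.006]
contact_force: [-8.6, 12.1, 10.3]
opening: 14.7
theta 0.228 r 162.1 F [-8.2 11.9 10.4] Fr 11.7 [504.3 247.5 101.1] open 15.2 t 17.53
0.25 [0.022 0.033 0.001]
0.22 [-0.016  0.023  0.   ]
0.19 [-0.055  0.014 -0.   ]
0.16 [-0.094  0.006 -0.   ]
0.13 [-0.133 -0.    -0.001]
0.1 [-0.173 -0.005 -0.001]
0.07 [-0.212 -0.009 -0.001]
0.04 [-0.252 -0.012 -0.002]
0.02 [-0.278 -0.013 -0.002]
0 [-0.305 -0.014 -0.002]
```

View pics/w11.png

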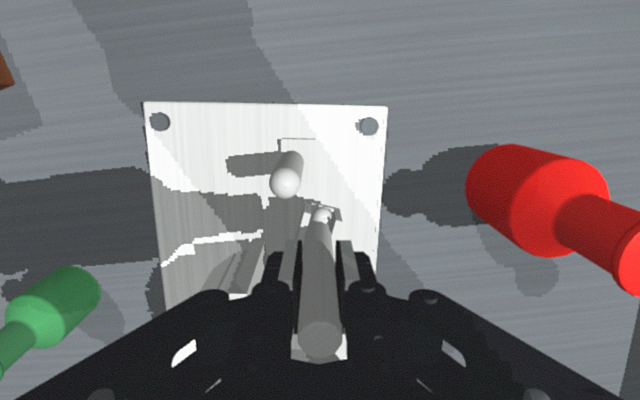

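```bash
python3 - <<'E'
from h import *
s=telemetry.read_state()
w=snap('wrist','w12.png')
for p in [(320,345),(320,340)]: print('rodtop',atz(w,p,145,s).round(1))
print('keeper',atz(w,(284,183),82,s).round(1), 'tcp',np.round(s['eef_pos'],1))
print('tau',np.round(s['wrist_torque'],2),np.round(s['contact_force'],1))
g=w['frame'][130:370,230:420,::-1];cv2.imwrite('pics/w12c.png',cv2.resize(g,None,fx=2.5,fy=2.5,interpolation=cv2.INTER_CUBIC))
t=snap('top','t2.png');print(proj(t,[s['eef_pos'],(657,193,102)]))
g=t['frame'][140:250,200:310,::-1];cv2.imwrite('pics/t2c.png',cv2.resize(g,None,fx=5,fy=5,interpolation=cv2.INTER_CUBIC))
E
```

```text
rodtop [514.2 245.7 145. ]
rodtop [512.1 245.9 145. ]
keeper [471.9 233.4  82. ] tcp [504.3 247.5 101.1]
tau [2.17 1.56 0.55] [-8.2 11.9 10.4]
[[255.98239873 214.31648156]
 [275.81670669 161.54656023]]
```

View pics/w12c.png

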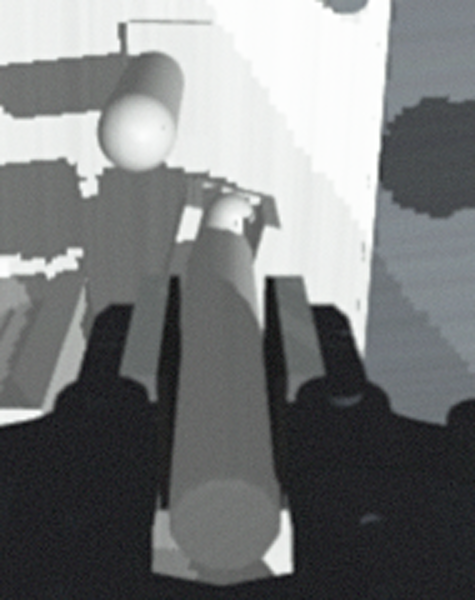

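View pics/t2c.png

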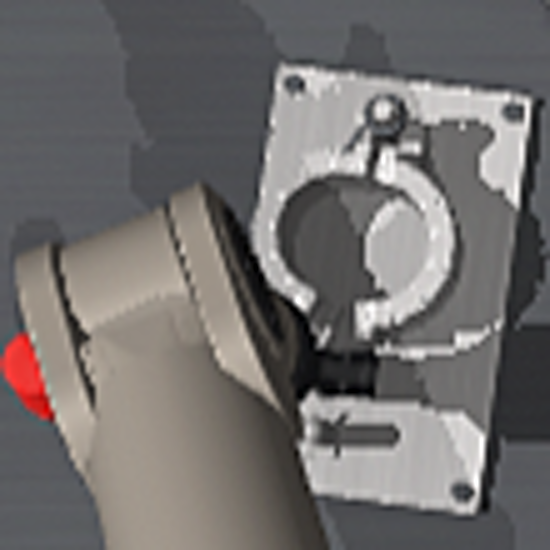

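The rod top measures at (513, 246) while the TCP is at x=504. The rod has rolled about 8 mm along the pads as the half turned within the fixed-yaw grip. The bolt is still in (rod radius about 153–155). I'll slacken the jaws by a few mm so the spring keeps the rod against the +y pad, recentre, and regrip.

```bash
python3 -m inch '[[[0,0,0,0,0,0,0.58],[0,0,0,0,0,0,0.52],[0,0,0,0,0,0,0.52],[0,0.02,0,0,0,0,0.52],[0,0.04,0,0,0,0,0.52],[0,0.06,0,0,0,0,0.52],[0,0.06,0,0,0,0,0.52]]]' 40
python3 - <<'E'
from h import *
s=telemetry.read_state()
w=snap('wrist','w13.png')
rows((504,247,101),83.4)
for p in [(320,345),(320,335)]: print(p,atz(w,p,145,s).round(1))
E
```

```text
clock: 18.22
eef_pos: [513.0, 243.4, 98.9]
tool_rot: [0.743, 0.67, 0.0, -0.004]
contact_force: [-3.7, 10.1, 1.0]
opening: 20.7
at [512.9 243.4  98.9] jaw 84.1 F [-3.1  9.2  0.1] open 20.6 t 18.27
rows [ 0.022 -0.077 -0.017] [-0.002  -0.0019  0.0037]
(320, 345) [521.  241.9 145. ]
(320, 335) [517.1 242.3 145. ]
```

View pics/w13.png

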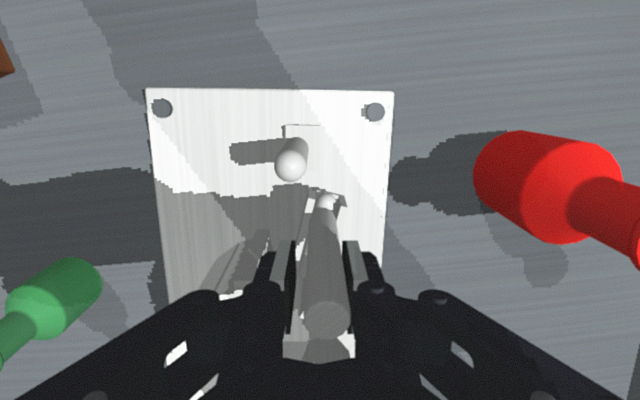

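The rod is recentred at (327,321) px, which gives x≈512 with TCP x≈513, and it rests on the +y pad. Regripping, then the last part of the closing.

```bash
python3 -m inch '[[[0,0,0,0,0,0,0.7],[0,0,0,0,0,0,1],[0,0,0,0,0,0,1],[0,0,0,0,0,0,1]]]' 50
python3 - <<'E'
from h import *
arc([.22,.19,.16,.13,.1,.07,.04,.02,0],Rr=154)
E
```

```text
clock: 18.6
eef_pos: [512.7, 243.4, 99.1]
tool_rot: [0.743, 0.67, 0.0, -0.004]
contact_force: [-4.1, 10.0, 1.7]
opening: 14.6
theta 0.221 r 152.9 F [-4.1 10.   1.7] Fr 7.2 [512.7 243.4  99.1] open 14.6 t 18.6
0.22 [ 0.001 -0.01  -0.016]
0.19 [-0.037 -0.018 -0.016]
0.16 [-0.074 -0.025 -0.016]
0.13 [-0.112 -0.031 -0.016]
0.1 [-0.151 -0.036 -0.016]
0.07 [-0.189 -0.04  -0.017]
0.04 [-0.227 -0.042 -0.017]
0.02 [-0.253 -0.043 -0.017]
0 [-0.279 -0.044 -0.017]
```

```bash
python3 -m inch '[[[-0.02,-0.006,0,0,0,0,1],[-0.045,-0.013,0,0,0,0,1],[-0.07,-0.018,0,0,0,0,1],[-0.095,-0.023,0,0,0,0,1],[-0.12,-0.027,0,0,0,0,1],[-0.145,-0.03,0,0,0,0,1],[-0.165,-0.033,0,0,0,0,1],[-0.185,-0.035,0,0,0,0,1],[-0.2,-0.035,0,0,0,0,1],[-0.2,-0.035,0,0,0,0,1]]]' 50
python3 - <<'E'
from h import *
arc([.06,.04,.02,0,-.02],Rr=154)
E
```

```text
clock: 19.43
eef_pos: [505.5, 220.3, 99.1]
tool_rot: [0.742, 0.67, -0.0, -0.005]
contact_force: [-4.8, 10.3, 2.6]
opening: 14.8
theta 0.063 r 153.9 F [-4.8 10.3  2.6] Fr 6.6 [505.5 220.3  99.1] open 14.8 t 19.43
0.06 [-0.004 -0.001 -0.016]
0.04 [-0.029 -0.002 -0.016]
0.02 [-0.055 -0.004 -0.016]
0 [-0.081 -0.004 -0.016]
-0.02 [-0.106 -0.004 -0.016]
```

```bash
python3 -m inch '[[[-0.012,0,0,0,0,0,1],[-0.024,-0.001,0,0,0,0,1],[-0.036,-0.002,0,0,0,0,1],[-0.048,-0.003,0,0,0,0,1],[-0.055,-0.003,0,0,0,0,1],[-0.055,-0.003,0,0,0,0,1],[-0.055,-0.003,0,0,0,0,1]]]' 50
python3 -m inch '[[[-0.006,0,0,0,0,0,1],[-0.012,0,0,0,0,0,1],[-0.018,0,0,0,0,0,1],[-0.018,0,0,0,0,0,1]]]' 50
python3 - <<'E'
from h import *
arc([.02,0,-.02],Rr=154)
E
```

```text
clock: 20.02
eef_pos: [504.7, 215.5, 99.1]
tool_rot: [0.741, 0.671, 0.001, -0.005]
contact_force: [-3.4, 11.0, 0.4]
opening: 14.7
clock: 20.35
eef_pos: [503.8, 212.2, 99.1]
tool_rot: [0.742, 0.67, -0.0, -0.005]
contact_force: [-5.3, 10.3, 3.0]
opening: 14.8
theta 0.01 r 154.4 F [-5.3 10.3  3. ] Fr 6.6 [503.8 212.2  99.1] open 14.8 t 20.35
0.02 [ 0.013  0.003 -0.016]
0 [-0.012  0.003 -0.016]
-0.02 [-0.038  0.003 -0.016]
```

```bash
python3 -m inch '[[[-0.006,0,0,0,0,0,1],[-0.012,0,0,0,0,0,1],[-0.018,0,0,0,0,0,1],[-0.018,0,0,0,0,0,1]]]' 50
python3 -m inch '[[[-0.006,0,0,0,0,0,1],[-0.012,0,0,0,0,0,1],[-0.018,0,0,0,0,0,1],[-0.018,0,0,0,0,0,1]]]' 50
```

```text
clock: 20.68
eef_pos: [503.8, 211.5, 99.1]
tool_rot: [0.742, 0.671, 0.001, -0.006]
contact_force: [-4.9, 13.3, 1.0]
opening: 14.7
clock: 21.02
eef_pos: [503.8, 211.5, 99.1]
tool_rot: [0.741, 0.671, 0.002, -0.006]
contact_force: [-2.5, 17.0, 1.1]
opening: 14.9
```

Fully shut: position stuck at y=211.5 while the force rises to 17 N. Now I slide the bolt out along tool -y, keeping the closing pressure on.

```bash
python3 -m inch '[[[0,-0.02,0,0,0,0,1],[0,-0.05,0,0,0,0,1],[0,-0.08,0,0,0,0,1],[0,-0.11,0,0,0,0,1],[0,-0.14,0,0,0,0,1],[0,-0.17,0,0,0,0,1],[0,-0.19,0,0,0,0,1],[0,-0.19,0,0,0,0,1]]]' 70
python3 - <<'E'
from h import *
w=snap('wrist','w14.png')
arc([])
E
```

```text
clock: 21.68
eef_pos: [484.2, 213.9, 99.3]
tool_rot: [0.741, 0.671, 0.005, -0.004]
contact_force: [2.9, 18.2, -6.5]
opening: 14.5
theta 0.005 r 174.0 F [ 3.8 17.8 -6.5] Fr -1.6 [484.2 213.8  99.2] open 14.4 t 21.73
```

View pics/w14.png

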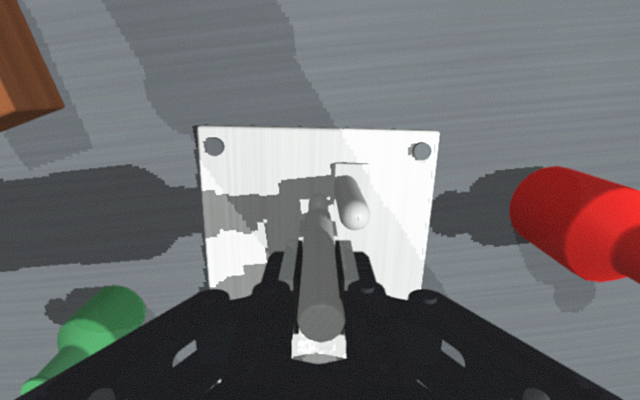

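The bolt nose at (318,200) px is passing the keeper's -y side cleanly. Continuing to the stop.

```bash
python3 -m inch '[[[0,-0.02,0,0,0,0,1],[0,-0.05,0,0,0,0,1],[0,-0.075,0,0,0,0,1],[0,-0.09,0,0,0,0,1],[0,-0.1,0,0,0,0,1],[0,-0.1,0,0,0,0,1]]]' 70
python3 -m inch '[[[0,-0.01,0,0,0,0,1],[0,-0.02,0,0,0,0,1],[0,-0.025,0,0,0,0,1],[0,-0.025,0,0,0,0,1]]]' 70
python3 - <<'E'
from h import *
s=telemetry.read_state()
w=snap('wrist','w15.png')
arc([])
print(atz(w,(320,323),145,s).round(1))
E
```

```text
clock: 22.23
eef_pos: [474.1, 215.1, 99.3]
tool_rot: [0.742, 0.671, 0.006, -0.003]
contact_force: [6.5, 19.8, -10.8]
opening: 14.3
clock: 22.57
eef_pos: [474.2, 215.1, 99.3]
tool_rot: [0.742, 0.67, 0.008, -0.001]
contact_force: [13.4, 20.0, -16.1]
opening: 14.5
theta 0.005 r 184.2 F [ 12.7  19.7 -15.9] Fr -10.3 [474.2 215.   99.3] open 14.6 t 22.62
[473.2 214.1 145. ]
```

View pics/w15.png

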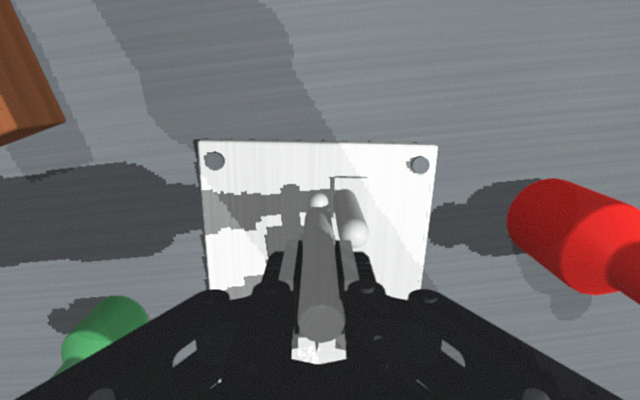

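At the stop: 29.7 mm of slide, position stuck at x=474.2 with the force rising, and the nose beyond the keeper. Releasing slowly, easing the bolt onto the keeper.

```bash
python3 -m inch '[[[0.01,0.01,0,0,0,0,1],[0.02,0.015,0,0,0,0,1],[0.03,0.015,0,0,0,0,1],[0.04,0.015,0,0,0,0,1],[0.05,0.015,0,0,0,0,1],[0.05,0.015,0,0,0,0,1],[0.05,0.015,0,0,0,0,1]]]' 40
python3 - <<'E'
from h import *
w=snap('wrist','w16.png')
arc([])
E
```

```text
clock: 23.2
eef_pos: [474.0, 215.3, 99.2]
tool_rot: [0.743, 0.669, 0.003, -0.001]
contact_force: [5.5, 9.5, -7.4]
opening: 14.2
theta 0.006 r 184.3 F [ 6.   9.9 -6.2] Fr -4.8 [474.1 215.3  99.2] open 14.4 t 23.25
```

```bash
python3 -m inch '[[[0.01,0,0,0,0,0,1],[0.02,0,0,0,0,0,1],[0.03,0,0,0,0,0,1],[0.04,0,0,0,0,0,1],[0.04,0,0,0,0,0,1],[0.04,0,0,0,0,0,1]]]' 40
python3 - <<'E'
from h import *
arc([])
E
```

```text
clock: 23.75
eef_pos: [474.4, 218.1, 99.1]
tool_rot: [0.744, 0.668, 0.002, -0.0]
contact_force: [4.9, 6.7, -4.9]
opening: 14.7
theta 0.021 r 184.3 F [ 4.9  6.7 -4.9] Fr -4.0 [474.4 218.1  99.1] open 14.7 t 23.75
```

```bash
python3 -m inch '[[[0.01,0,0,0,0,0,1],[0.02,0,0,0,0,0,1],[0.025,0,0,0,0,0,1],[0.025,0,0,0,0,0,1],[0.025,0,0,0,0,0,1]]]' 40
python3 - <<'E'
from h import *
arc([])
E
```

```text
clock: 24.17
eef_pos: [474.6, 219.6, 99.1]
tool_rot: [0.744, 0.668, 0.001, 0.0]
contact_force: [4.5, 3.7, -3.9]
opening: 14.4
theta 0.029 r 184.3 F [ 4.5  3.7 -3.9] Fr -4.0 [474.6 219.6  99.1] open 14.4 t 24.17
```

The keeper is taking the load: the y force is down to 3.7 N at an angle of about 0.02. Opening.

```bash
python3 -m inch '[[[0,0,0,0,0,0,0.6],[0,0,0,0,0,0,0.5],[0,0,0,0,0,0,0.4],[0,0,0,0,0,0,0.2],[0,0,0,0,0,0,0],[0,0,0,0,0,0,-0.3],[0,0,0,0,0,0,-0.3],[0,0,0,0,0,0,-0.3]]]' 20
python3 - <<'E'
from h import *
s=telemetry.read_state()
w=snap('wrist','w17.png')
arc([])
E
```

```text
clock: 24.83
eef_pos: [473.8, 217.8, 100.0]
tool_rot: [0.744, 0.668, -0.0, 0.0]
contact_force: [0.1, 0.1, -0.2]
opening: 55.3
theta 0.02 r 184.9 F [-0.7 -0.2  0.5] Fr 0.7 [473.8 217.8 100. ] open 55.6 t 24.88
```

View pics/w17.png

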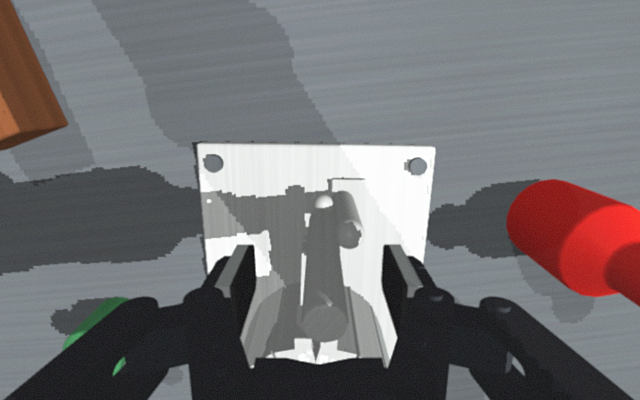

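The half stays shut with the jaws open: rod at (325,320) px, nose hooked behind the keeper. Retreating upwards and checking.

```bash
python3 -m inch '[[[0,0,-0.2,0,0,0,-0.3],[0,0,-0.5,0,0,0,-0.3],[0,0,-0.8,0,0,0,-0.3],[0,0,-1,0,0,0,-0.3],[0,0,-1,0,0,0,-0.3],[0,0,-1,0,0,0,-0.3]]]'
python3 - <<'E'
from h import *
s=telemetry.read_state()
w=snap('wrist','w18.png');arc([])
c=snap('scene','s18.png');t=snap('top','t18.png')
print(proj(w,[(472.5,217,145),(657,193,102)],s))
g=c['frame'][130:340,170:450,::-1];cv2.imwrite('pics/s18c.png',cv2.resize(g,None,fx=2.8,fy=2.8,interpolation=cv2.INTER_CUBIC))
E
```

```text
clock: 25.38
eef_pos: [474.8, 218.4, 221.8]
tool_rot: [0.744, 0.668, 0.002, 0.001]
contact_force: [-0.5, 0.3, -1.1]
opening: 55.3
theta 0.02 r 185.1 F [-0.4  1.   0.2] Fr 0.5 [473.6 218.  219.9] open 55.3 t 25.43
[[317.31493548 202.6435246 ]
 [313.51993443 376.68322027]]
```

View pics/w18.png

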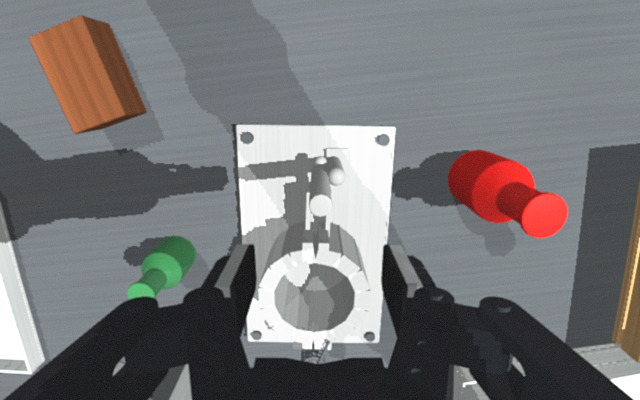

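View pics/s18c.png

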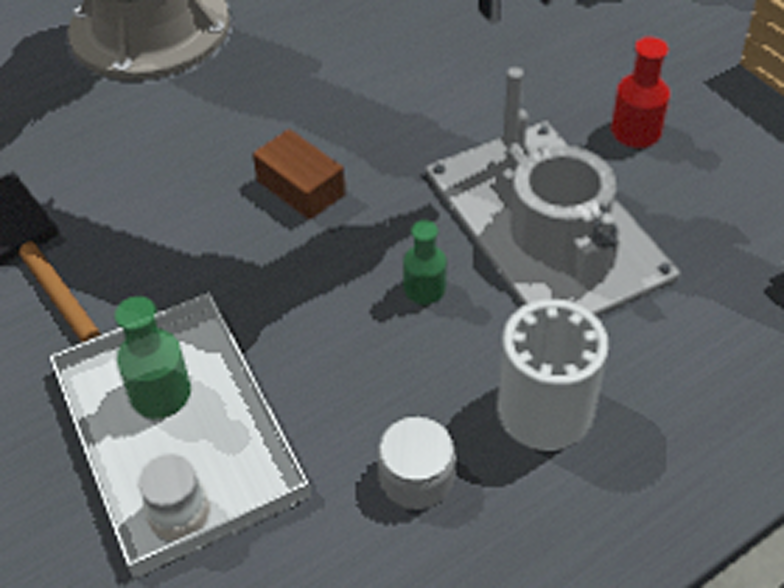

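View pics/t18.png

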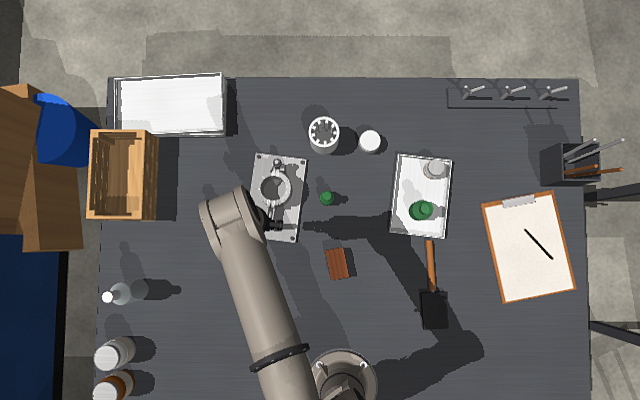

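```bash
python3 - <<'E'
from h import *
s=telemetry.read_state()
w=snap('wrist','w19.png');p=atz(w,(320,205),145,s);print(p.round(1),np.hypot(*(p[:2]-[657,193])).round(1),s['clock'])
print(job.job_done())
E
```

```text
[470.5 217.5 145. ] 188.1 25.5333
the job is handed in; nothing more can be done
None
```

The glass blank is standing upright in the pan, the mould is shut and bolted, and the job is handed in at about 25.5 s of the 67 s allowed.

**Blank:** I gripped the larger green blank by its neck, lifted it out and set it on the clear part of the pan floor. Touchdown was at the expected height with about 11 N of force. The last pictures show it upright and clear of the jar.

**Closing the mould:** I eased the sprung half shut to its hard stop. Part-way through, the handle rod had rolled about 8 mm along the finger pads. I slackened the grip slightly, with the spring keeping the rod against one pad, then recentred and gripped again.

**Bolting:** I slid the bolt 29.7 mm until it would not go further (full travel is 30 mm), then eased the half back onto the keeper and let go.

**Last checks:** The tool was touching nothing. The half stayed shut at about 0.02 rad with the bolt nose behind the keeper. In the pictures I saw no change in where the other things stand.

One measurement disagreed slightly: the final wrist picture puts the handle 188 mm from the hinge, where 185 mm is expected. The arm's own reading while gripping gave 184.3 mm, so I take the difference as measuring error.

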